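# Clear the lane and dock the circuit-board carrier

## Robot

A 7-joint arm with a two-finger parallel gripper is mounted at the origin on the work surface. World frame = base frame: x ahead of the robot, y to its left, z up, the work surface at z = 0. Lengths are in m, angles in rad, forces in N, time in s.
With the tool pointing down it reaches from about 0.425 to 0.875 m from the base axis. Payload 4.7 kg.
Tool frame: the origin (TCP) lies between the finger pads; the fingertips stand ahead of it and the grasp point (between the pads) lies 11 mm behind it (robot.finger_overhang is the z of the fingertips in the tool frame, in m); z points along the fingers, y is the line along which they close (so a half turn about z gives the same grasp; the last joint's range is limited). The gripper opens to 87 mm and grips with 3 to 60 N. Pads are 19 mm wide; open, the fingers measure 117 mm over their backs; the gripper's body (75 mm by 190 mm) begins 51 mm behind the grasp point.
Start: joints at [1.236, 0.321, -0.07, 1.45, 0.023, 1.371, -0.057], TCP at [0.222, -0.611, 0.231] pointing down, gripper open.
Joint ranges: [-2.86, 2.86], [-0.3, 2.09], [-1.38, 1.24], [0.06, 2.45], [-1.56, 4.7], [0.09, 2.05], [-2.69, 2.69]. Speed limits (rad/s): [2.57, 2.57, 3.14, 3.14, 3.14, 3.14, 3.14].

## Interface

Orientations are given as a rotation vector (axis times angle).
In Python, from station import get_state, viewer, ticket, robot gives the robot as it stands. The module is installed in compiled form; this text tells all that it offers.
- The arm moves only by the shell command python3 -m handwheel 'ROWS'. ROWS is JSON, a list of rows, each a list of 7 numbers: the turn, a rotation vector about the tool's x, y, z in degrees, then the shift along the tool's x, y, z in cm, then the opening, from -1 (shut) to 1 (fully open). In form: [[ax, ay, az, x, y, z, claw], ...]. A call has 1 to 20 rows; each row is the pose to reach, as a shift and turn from the pose commanded when the call began, along the tool's axes at that moment; what a row does not reach only later rows make up. A row lasts 1/12 s, in which the tool goes at most 41.7 mm and 7.16 degrees, less where a joint would pass 70% of its speed; a pose out of reach is approached as far as the arm can. A call with a gripper value outside its range is refused whole. The fingers move at their own pace and stop on an object; the grip force is fixed at half the most. Time passes only in rows, so rows that repeat a pose let the fingers close. It gives the time, the measured TCP pose, the force, the opening and the grip force at its end, in the units of the state.
- get_state(): the state, without advancing time (a new reading comes with each control period).
- viewer.capture(name): name is "scene" or "side" or "wrist"; returns a dict with "pixels" (480x640x3 uint8, red, green, blue), "vertical_fov" (degrees; the focal length in pixels is half the picture's height over the tangent of half this angle, whatever the lens; pixels are square), "cx", "cy" (the principal point, pixels), "T" (4x4, takes a point from camera to world coordinates); the wrist camera has in their place "tool_from_camera" (4x4, takes a point from camera to tool coordinates, whose origin is the TCP and whose axes are the flange's). Camera axes: x right, y down, z forward; pixel columns grow to the right and rows downward; lengths in m; the calibration is good to about 2 mm. A picture is of the moment at which its call begins: read the wrist's pose just before it. There is no depth.
- ticket.job_done(): hands the job in; it is judged then, once.
The state is a dict: "time_s": time; "joints": joint angles; "joint_vel": joint speeds; "joint_efforts": joint torques, N m; "ee_pos": TCP position; "tool_rot": TCP orientation; "contact_force": force on the tool from outside, world axes, zero at the start; "moment": the same for the moment, N m; "width": finger opening in m; "grip_force": force on a finger pad.
Only numpy, scipy, OpenCV 4.12 (cv2) and the standard library are available. Lean on these libraries where they do the work, as an engineer would, in place of code of your own. Each camera call takes 0.05 s, during which the arm holds its last target. There are 200 camera calls.

## Task

Something has been left standing in the docking fixture's lane ahead of the carrier that holds a circuit board: stand it upright in the steel tray, on the tray's floor. Then slide that carrier along its lane, without lifting it out, until it is fully home against the black contact block. Leave the empty carrier, the thing standing in its lane and the flat dish in the tray where they are.

Things in the scene. Friction and masses are not known exactly. Their poses are not given: they have to be found in the camera images.
- dock: Fixed docking fixture: aluminium plate 224 (x) x 380 (y) x 12 mm, origin centre of underside (all in mm). Two lanes along y, centred at x = -55 and +55, 90 wide, floor z = 12, steel rails to z = 24. Black contact block closes both lanes at +y: face y = 165, to y = 190 and z = 42; -y end open. A carrier is home when its front touches the block (its origin at y = 110).
- lane_neg (a point): Point on the floor of the dock's lane at its x = -55 mm, where a carrier's origin lies when fully home against the contact block.
- lane_pos (a point): The same point in the lane at the dock's x = +55 mm.
- carrier_board: Carrier with a circuit board (heat sink, connector, capacitors on it): grey plate 86 (x) x 110 (y) x 16 mm, about 0.35 kg, loose in either lane. Origin centre of underside (all in mm); its y axis points to the contact block. Upright push plate, 60 wide, 6 thick, across its rear (-y) end: outer face y = -55, top z = 46. Parts on the board reach z = 34.
- carrier_empty: The empty carrier: same grey plate, size, axes and push plate, but no board on it (only a thin dark pad), in the other lane. To be left alone.
- jar: Round white jar with a black screw lid, 52 mm diameter, 72 mm high, about 0.2 kg, standing upright in one of the two lanes between a carrier and the contact block. Origin: centre of its underside, z up.
- canister: Square white canister with a black lid, body 48 x 48 mm, lid 50 x 50 mm (the top 12 mm), 72 mm high in all, about 0.2 kg, standing upright in the lane that the jar is not in, between the carrier and the contact block. Origin: centre of its underside, z up; its sides are square to its x and y axes.
- tray: Shallow open stainless steel tray, fixed, 240 (x) x 140 (y) x 25 mm high outside, walls 3 mm and floor 3 mm thick. Origin: centre of its underside. The half towards its -x end, nearer the robot, is free.
- dish: Flat glass dish with a lid, 74 mm diameter, 18 mm high, lying in the +x half of the tray. Origin: centre of its underside.
Things that resemble listed ones, but are neither listed nor needed, are in the scene too. Leave any purple look-alike of the jar alone. What is shaped like the carrier_board but orange is not meant.

How it is judged:
On the way, in this order (a step that is already met when the one before it is completed fails the run):
1. the thing ahead of the board's carrier stands upright in the tray, let go (((x of jar in the frame of tray between -0.1 and 0.1 m and y of jar in the frame of tray between -0.055 and 0.055 m and z of jar in the frame of tray between -0.005 and 0.012 m and angle between jar's own z axis and vertical below 0.15 rad and linear speed of jar below 0.03 m/s and contact force between jar and the fingers below 0.1 N) or (x of canister in the frame of tray between -0.1 and 0.1 m and y of canister in the frame of tray between -0.055 and 0.055 m and z of canister in the frame of tray between -0.005 and 0.012 m and angle between canister's own z axis and vertical below 0.15 rad and linear speed of canister below 0.03 m/s and contact force between canister and the fingers below 0.1 N))), for 0.2 s.
2. the board's carrier is fully home against the contact block (y of carrier_board in the frame of dock between 0.105 and 0.115 m and z of carrier_board in the frame of dock below 0.017 m and (x of carrier_board in the frame of dock between -0.062 and -0.048 m or x of carrier_board in the frame of dock between 0.048 and 0.062 m) and angle between carrier_board's own z axis and vertical below 0.06 rad), for 0.2 s.
At the end, for the whole second after the job is handed in: Board carrier flat in its lane, within 5 mm of the contact block, at rest; the jar or canister that blocked it stands upright (0.15 rad) on the tray floor, let go; the other still stands within 20 mm of its start, the empty carrier within 20 mm, the dish within 30 mm of theirs (all of step 2 and linear speed of carrier_board below 0.02 m/s and distance of carrier_empty from where it was at the start of the episode below 0.02 m and distance of dish from where it was at the start of the episode below 0.03 m and ((x of jar in the frame of tray between -0.1 and 0.1 m and y of jar in the frame of tray between -0.055 and 0.055 m and z of jar in the frame of tray between -0.005 and 0.012 m and angle between each of jar, canister's own z axis and vertical below 0.15 rad and linear speed of jar below 0.03 m/s and contact force between jar and the fingers below 0.1 N and distance of canister from where it was at the start of the episode below 0.02 m) or (x of canister in the frame of tray between -0.1 and 0.1 m and y of canister in the frame of tray between -0.055 and 0.055 m and z of canister in the frame of tray between -0.005 and 0.012 m and angle between each of canister, jar's own z axis and vertical below 0.15 rad and linear speed of canister below 0.03 m/s and contact force between canister and the fingers below 0.1 N and distance of jar from where it was at the start of the episode below 0.02 m))); the robot touches nothing.
It fails at once if the board's carrier is lifted out of its lane (20 mm or more above the lane floor) (z of carrier_board in the frame of dock above 0.032 m).
It also fails if it takes over 64 s, if anything falls off the work surface, if the arm or the gripper's body presses on something with over 40 N, if the wrist force passes 120 N, or if a joint passes its speed limit or range.

## Working session

There is one attempt and no reset: what is moved stays moved. The work goes in short steps, Python scripts to look and compute and a shell command to move; the robot and the scene stay as the last step left them, time stands still between calls to the robot, and variables do not carry over. Pictures are saved under pics/ and viewed, at most 10 in all, crops included, and the job is handed in when it is done.

```bash
mkdir -p pics; python3 - <<'E'
from station import get_state, viewer, robot
import cv2,json,numpy as np,pickle
s=get_state(); print({k:np.round(v,3).tolist() for k,v in s.items()}, robot.finger_overhang)
d={}
for n in("scene","side"):
    c=viewer.capture(n); d[n]=c
    cv2.imwrite(f"pics/{n}0.png",c["pixels"][:,:,::-1])
    print(n,c["vertical_fov"],c["cx"],c["cy"],np.round(c["T"],3).tolist())
pickle.dump(d,open("cap0.pkl","wb"))
E
```

```text
{'time_s': 0.0, 'joints': [1.236, 0.322, -0.07, 1.452, 0.023, 1.371, -0.057], 'joint_vel': [-0.0, -0.001, 0.0, -0.001, 0.0, 0.0, 0.0], 'joint_efforts': [-0.0, -49.129, -0.404, -31.253, -0.064, 0.044, 0.0], 'ee_pos': [0.222, -0.61, 0.229], 'tool_rot': [-3.092, -0.545, 0.001], 'contact_force': [0.598, -0.42, -0.317], 'moment': [0.01, 0.005, 0.044], 'grip_force': 0.0, 'width': 0.087} 0.008
scene 57.980646445781154 324.77499622023697 236.1493821436009 [[-0.138, 0.758, -0.638, 1.138], [0.99, 0.118, -0.075, 0.07], [0.019, -0.642, -0.767, 0.642], [0.0, 0.0, 0.0, 1.0]]
side 46.008830559779064 318.3978066084504 241.48539750889202 [[-0.666, -0.516, 0.539, -0.048], [-0.746, 0.444, -0.496, 0.614], [0.017, -0.733, -0.68, 0.879], [0.0, 0.0, 0.0, 1.0]]
```

View pics/scene0.png

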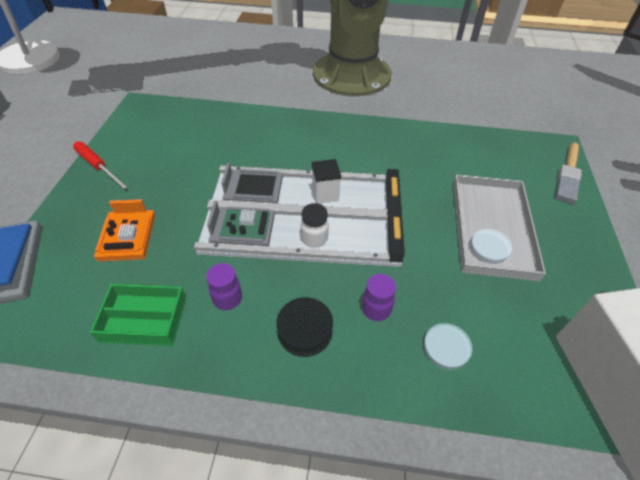

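View pics/side0.png

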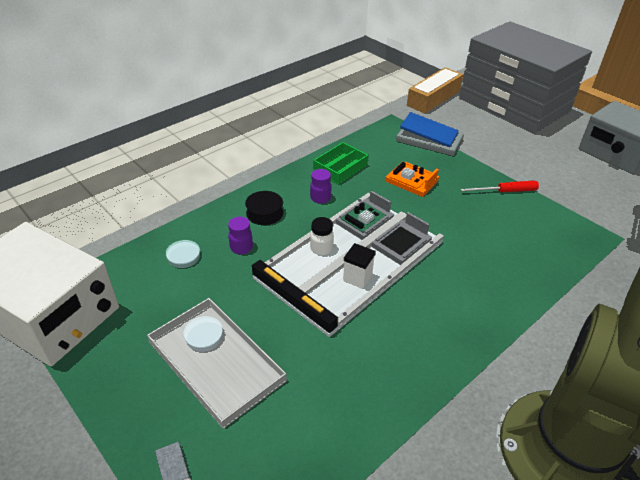

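Both views show two lanes with the black block at the right in the scene view (world +y).
- **Scene view:** the green-board carrier is at about (245,224), with the white round jar ahead of it at (315,226). The empty carrier at (254,186) has the canister ahead of it at (327,181). The purple look-alikes at (224,287) and (379,297) and the orange carrier at (127,230) are off the dock.
- **Meant:** the white jar with the black lid, because it shares a lane with the grey carrier that has the board.

I'll confirm this with one enlarged crop.

```bash
cat > h.py <<'E'
import numpy as np,cv2,pickle
def ray(c,u,v):
    f=240/np.tan(np.radians(c["vertical_fov"]/2)); T=np.array(c["T"])
    d=T[:3,:3]@np.array([(u-c["cx"])/f,(v-c["cy"])/f,1]); return T[:3,3],d
def plane(c,u,v,z):
    o,d=ray(c,u,v); return (o+d*(z-o[2])/d[2])
def proj(c,p):
    f=240/np.tan(np.radians(c["vertical_fov"]/2)); T=np.array(c["T"])
    q=T[:3,:3].T@(np.array(p)-T[:3,3]); return f*q[0]/q[2]+c["cx"],f*q[1]/q[2]+c["cy"]
E
python3 - <<'E'
import pickle,cv2,numpy as np
from h import *
d=pickle.load(open("cap0.pkl","rb"))
a=cv2.resize(d["scene"]["pixels"][155:275,190:410],None,fx=3.6,fy=3.6,interpolation=cv2.INTER_CUBIC)
b=cv2.resize(d["scene"]["pixels"][165:285,440:560],(166,166))
cv2.imwrite("pics/crop1.png",a[:,:,::-1])
for n,boxes in dict(scene=[(295,200,335,230),(305,155,345,177),(382,160,410,270)],side=[(305,212,340,240),(340,240,380,268)]).items():
    g=d[n]["pixels"].max(2)
    for x0,y0,x1,y1 in boxes:
        m=(g[y0:y1,x0:x1]<60).astype(np.uint8)
        cs,_=cv2.findContours(m,0,1); k=max(cs,key=cv2.contourArea)+[x0,y0]
        print(n,cv2.contourArea(k),[np.round(t,1) for t in cv2.minAreaRect(k)],cv2.boundingRect(k))
        if n=="scene": print(cv2.boxPoints(cv2.minAreaRect(k)).round(1).tolist())
    # tray / dock bright non-green outlines
    im=d[n]["pixels"].astype(int); m=((im[:,:,1]-im[:,:,0])<25).astype(np.uint8)
    cs,_=cv2.findContours(m,0,1)
    for k in cs:
        A=cv2.contourArea(k)
        if 3000<A<60000: print(n,"blob",A,cv2.approxPolyDP(cv2.convexHull(k),4,True)[:,0].tolist())
E
```

```text
scene 336.0 [array([314., 215.]), array([20., 22.]), np.float64(90.0)] (303, 205, 23, 21)
[[303.0, 205.0], [325.0, 205.0], [325.0, 225.0], [303.0, 225.0]]
scene 333.5 [array([326., 168.]), array([16., 26.]), np.float64(90.0)] (313, 160, 27, 17)
[[313.0, 160.0], [339.0, 160.0], [339.0, 176.0], [313.0, 176.0]]
scene 614.5 [array([393.6, 215.1]), array([90.7, 13.9]), np.float64(85.8)] (386, 170, 18, 91)
[[383.29998779296875, 170.3000030517578], [397.20001220703125, 169.3000030517578], [403.79998779296875, 259.79998779296875], [389.8999938964844, 260.79998779296875]]
scene blob 7572.0 [[456, 175], [523, 182], [545, 270], [540, 280], [462, 272]]
scene blob 17756.0 [[398, 171], [404, 249], [400, 266], [197, 254], [194, 248], [220, 166], [228, 162], [334, 159]]
side 298.0 [array([321.5, 226. ]), array([18., 21.]), np.float64(90.0)] (311, 217, 22, 19)
side 445.5 [array([359. , 255.5]), array([25.5, 21.5]), np.float64(26.6)] (344, 244, 31, 24)
side blob 9171.0 [[207, 298], [282, 369], [286, 379], [225, 427], [147, 335]]
side blob 13882.0 [[443, 236], [439, 245], [330, 336], [253, 278], [254, 263], [316, 218], [371, 191]]
```

View pics/crop1.png

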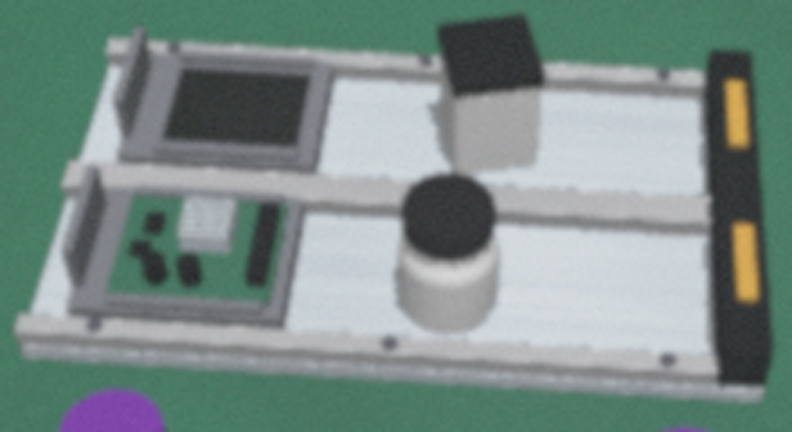

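The crop confirms it: the board carrier's lane (crop (190,250), scene (243,224)) has the round white jar with the black lid at crop (448,255), scene (314,226). The square canister stands ahead of the empty carrier.

```bash
python3 - <<'E'
from h import *
d=pickle.load(open("cap0.pkl","rb")); S,D=d["scene"],d["side"]
q=lambda u,v:(190+u/3.6-.36,155+v/3.6-.36)
P=lambda n,c,u,v,z:print(n,plane(c,u,v,z).round(4)[:2])
for z in(.078,.084): P("jar scene lid",S,314,215,z);P("jar side lid",D,321.5,226,z)
P("can scene",S,*q(490,52),.084)
for n,p,z in [("blk top near-inner",(710,52),.042),("blk near outer",(750,52),.042),("blk far inner",(722,350),.042),("blk far outer",(769,345),.042),("rail far -y",(18,318),.024),("rail near -y",(108,40),.024),
 ("push top near",(98,165),.058),("push top far",(68,248),.058),("carrier front near",(300,195),.028),("carrier front far",(283,318),.028),("jar base",(448,322),.012)]: P(n,S,*q(*p),z)
o1,r1=ray(S,314,215);o2,r2=ray(D,321.5,226)
A=np.c_[r1,-r2];t=np.linalg.lstsq(A,o2-o1,rcond=None)[0];print("tri",o1+r1*t[0],o2+r2*t[1])
for n,c,L in(("scene",S,[(456,177),(523,180),(541,275),(462,272)]),("side",D,[(207,298),(286,376),(225,424),(148,335)])):
    for p in L:P("tray rim "+n,c,*p,.025)
    # dish
    x=(470,228,512,266) if n=="scene" else (182,312,226,354)
    
P("dish",S,491,244,.02);P("dish",D,204,333,.02)
E
```

```text
jar scene lid [ 0.6237 -0.0104]
jar side lid [ 0.6184 -0.0076]
jar scene lid [ 0.6292 -0.0095]
jar side lid [ 0.6134 -0.0029]
can scene [ 0.5066 -0.0057]
blk top near-inner [0.4388 0.1144]
blk near outer [0.4351 0.1374]
blk far inner [0.6572 0.1305]
blk far outer [0.6506 0.1532]
rail far -y [ 0.6768 -0.2224]
rail near -y [ 0.4643 -0.2395]
push top near [ 0.5971 -0.199 ]
push top far [ 0.6553 -0.1966]
carrier front near [ 0.5743 -0.0989]
carrier front far [ 0.6594 -0.0891]
jar base [ 0.6365 -0.0083]
tri [ 0.62095349 -0.01083238  0.07495612] [ 0.62118354 -0.01019913  0.07465601]
tray rim scene [0.4209 0.2619]
tray rim scene [0.4078 0.4022]
tray rim scene [0.6547 0.3958]
tray rim scene [0.6692 0.2587]
tray rim side [0.6498 0.2701]
tray rim side [0.4054 0.2669]
tray rim side [0.3998 0.4008]
tray rim side [0.6446 0.4044]
dish [0.5922 0.3181]
dish [0.5837 0.3213]
```

```bash
python3 -m handwheel '[[0,0,15.7,57.7,-43,0,1],[0,0,15.7,57.7,-43,0,1],[0,0,15.7,57.7,-43,0,1],[0,0,15.7,57.7,-43,0,1],[0,0,15.7,57.7,-43,0,1],[0,0,15.7,57.7,-43,0,1],[0,0,15.7,57.7,-43,0,1],[0,0,15.7,57.7,-43,0,1],[0,0,15.7,57.7,-43,0,1],[0,0,15.7,57.7,-43,0,1],[0,0,15.7,57.7,-43,0,1],[0,0,15.7,57.7,-43,0,1],[0,0,15.7,57.7,-43,0,1],[0,0,15.7,57.7,-43,0,1],[0,0,15.7,57.7,-43,0,1],[0,0,15.7,57.7,-43,0,1],[0,0,15.7,57.7,-43,0,1],[0,0,15.7,57.7,-43,0,1],[0,0,15.7,57.7,-43,0,1],[0,0,15.7,57.7,-43,0,1]]'
python3 - <<'E'
from station import *
import cv2,pickle,numpy as np
from scipy.spatial.transform import Rotation as R
s=get_state();c=viewer.capture("wrist");c["s"]=s
T=np.eye(4);T[:3,:3]=R.from_rotvec(s["tool_rot"]).as_matrix();T[:3,3]=s["ee_pos"]
print(T.round(3).tolist(),np.round(c["tool_from_camera"],3).tolist(),c["vertical_fov"])
c["T"]=T@np.array(c["tool_from_camera"])
pickle.dump(c,open("w1.pkl","wb"));cv2.imwrite("pics/w1.png",c["pixels"][:,:,::-1])
E
```

```text
time_s: 1.77
ee_pos: [0.6171, -0.0092, 0.2297]
tool_rot: [3.139, 0.12, -0.003]
contact_force: [0.6, -2.1, 0.0]
width: 0.0867
grip_force: 0.0
[[0.997, 0.076, -0.002, 0.617], [0.076, -0.997, -0.0, -0.009], [-0.002, 0.0, -1.0, 0.23], [0.0, 0.0, 0.0, 1.0]] [[-0.0, -0.954, -0.299, 0.082], [1.0, 0.0, -0.001, 0.001], [0.001, -0.299, 0.954, -0.153], [0.0, 0.0, 0.0, 1.0]] 66.2589198681148
```

View pics/w1.png

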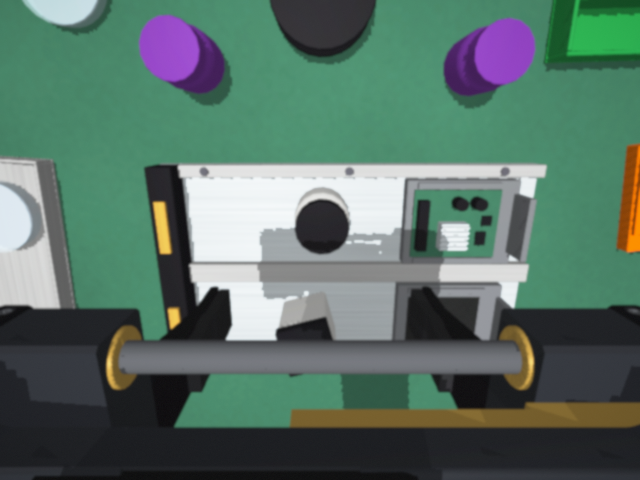

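The wrist view shows the jar lid at (322,227), the board carrier at columns 403–535 and rows 180–262, and the block face at column 188. The rails run almost exactly along the image rows, so the yaw is right.

```bash
python3 - <<'E'
from h import *
c=pickle.load(open("w1.pkl","rb"));g=c["pixels"].max(2)
m=np.zeros_like(g);m[190:260,285:360]=(g[190:260,285:360]<60)*255
cs,_=cv2.findContours(m,0,1);k=max(cs,key=cv2.contourArea);print(cv2.minEnclosingCircle(k),cv2.boundingRect(k))
(u,v),r=cv2.minEnclosingCircle(k)
print("jar",plane(c,u,v,.084),"diam",2*r*plane(c,u+1,v,.084)[1],plane(c,u-r,v,.084)-plane(c,u+r,v,.084))
for n,p,z in [("front",(404,180),.028),("front",(403,262),.028),("push top rear",(534,200),.058),("push top rear",(533,255),.058),("plate rear",(519,180),.028),
 ("rail far blk",(180,171),.024),("rail far end",(545,171),.024),("rail mid -y",(527,271),.024),("rail mid blk",(190,271),.024),("blk inner top",(182,210),.042)]: print(n,plane(c,*p,z).round(4))
E
```

```text
((321.5856018066406, 226.47276306152344), 26.283172607421875) (296, 201, 52, 52)
jar [ 0.62134671 -0.01072959  0.084     ] diam -0.60791428652961 [-0.00336947  0.04389918  0.        ]
front [ 0.6586 -0.0871  0.028 ]
front [ 0.5757 -0.0982  0.028 ]
push top rear [ 0.6533 -0.1979  0.058 ]
push top rear [ 0.6023 -0.21    0.058 ]
plate rear [ 0.667  -0.1968  0.028 ]
rail far blk [0.6503 0.1279 0.024 ]
rail far end [ 0.677  -0.2218  0.024 ]
rail mid -y [ 0.5744 -0.2298  0.024 ]
rail mid blk [0.5474 0.1213 0.024 ]
blk inner top [0.6164 0.1208 0.042 ]
```

```bash
python3 -m handwheel '[[0,0,0,0.4,0.1,4,1],[0,0,0,0.4,0.1,8,1],[0,0,0,0.4,0.1,11,1],[0,0,0,0.4,0.1,14,1],[0,0,0,0.4,0.1,16,1],[0,0,0,0.4,0.1,17.5,1],[0,0,0,0.4,0.1,18.5,1],[0,0,0,0.4,0.1,19,1],[0,0,0,0.4,0.1,19,1],[0,0,0,0.4,0.1,19,1],[0,0,0,0.4,0.1,19,-1],[0,0,0,0.4,0.1,19,-1],[0,0,0,0.4,0.1,19,-1],[0,0,0,0.4,0.1,19,-1],[0,0,0,0.4,0.1,19,-1],[0,0,0,0.4,0.1,19,-1],[0,0,0,0.4,0.1,19,-1],[0,0,0,0.4,0.1,19,-1]]'; python3 -m handwheel '[[0,0,0,0,0,0,-1],[0,0,0,0,0,0,-1],[0,0,0,0,0,0,-1],[0,0,0,0,0,0,-1]]'
```

```text
time_s: 3.32
ee_pos: [0.6215, -0.0103, 0.0406]
tool_rot: [3.139, 0.118, 0.0]
contact_force: [-0.0, 0.3, 1.2]
width: 0.0515
grip_force: 30.0
time_s: 3.65
ee_pos: [0.6215, -0.0103, 0.0406]
tool_rot: [3.139, 0.118, 0.0]
contact_force: [-0.7, 0.9, 0.5]
width: 0.051
grip_force: 30.0
```

```bash
python3 -m handwheel '[[0,0,0,0,0,-1,-1],[0,0,0,0,0,-3,-1],[0,0,0,0,0,-5,-1],[0,0,0,0,0,-7,-1],[0,0,0,0,0,-9,-1],[0,0,0,0,0,-10,-1],[0,0,0,0,0,-10,-1]]'; python3 -m handwheel '[[0,0,0,-0.4,-1,0,-1],[0,0,0,-1,-3,0,-1],[0,0,0,-1.9,-5.5,0,-1],[0,0,0,-2.8,-8,0,-1],[0,0,0,-3.7,-10.5,0,-1],[0,0,0,-4.6,-13,0,-1],[0,0,0,-5.5,-15.5,0,-1],[0,0,0,-6.4,-18,0,-1],[0,0,0,-7.3,-20.5,0,-1],[0,0,0,-8.2,-23,0,-1],[0,0,0,-9.1,-25.5,0,-1],[0,0,0,-10,-28,0,-1],[0,0,0,-10.8,-30.5,0,-1],[0,0,0,-11.5,-32.5,0,-1],[0,0,0,-12,-34,0,-1],[0,0,0,-12.3,-35,0,-1],[0,0,0,-12.4,-35.3,0,-1],[0,0,0,-12.4,-35.3,0,-1],[0,0,0,-12.4,-35.3,0,-1]]'
python3 - <<'E'
from station import *
import cv2
cv2.imwrite("pics/side2.png",viewer.capture("side")["pixels"][200:470,100:460,::-1].repeat(2,0).repeat(2,1))
E
```

```text
time_s: 4.23
ee_pos: [0.6231, -0.01, 0.1434]
tool_rot: [3.139, 0.118, 0.008]
contact_force: [0.7, 0.3, -1.7]
width: 0.051
grip_force: 30.0
time_s: 5.82
ee_pos: [0.4717, 0.3312, 0.1398]
tool_rot: [3.138, 0.116, -0.001]
contact_force: [-0.2, 0.4, -1.7]
width: 0.0512
grip_force: 30.0
```

View pics/side2.png

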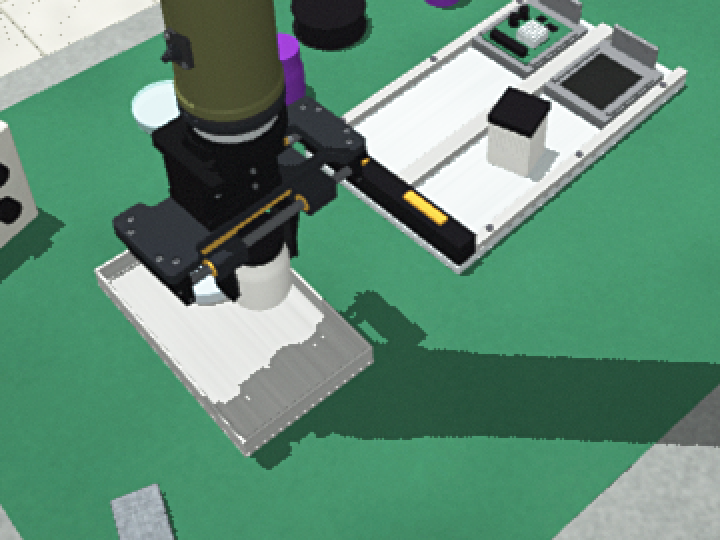

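The jar is held upright over the free half of the tray, at crop (263,270). I'll lower it gently.

```bash
python3 -m handwheel '[[0,0,0,0,0.0,2,-1],[0,0,0,0,0,4.5,-1],[0,0,0,0,0,7,-1],[0,0,0,0,0,8.5,-1],[0,0,0,0,0,9.5,-1],[0,0,0,0,0,10,-1],[0,0,0,0,0,10.3,-1],[0,0,0,0,0,10.5,-1],[0,0,0,0,0,10.7,-1],[0,0,0,0,0,10.7,-1],[0,0,0,0,0,10.7,-1],[0,0,0,0,0,10.7,-1]]'
```

```text
time_s: 6.87
ee_pos: [0.4718, 0.3327, 0.0341]
tool_rot: [-3.139, -0.118, -0.001]
contact_force: [0.5, -0.1, -2.5]
width: 0.0507
grip_force: 30.0
```

```bash
python3 -m handwheel '[[0,0,0,0,0,0.1,-1],[0,0,0,0,0,0.2,-1],[0,0,0,0,0,0.3,-1],[0,0,0,0,0,0.3,-1],[0,0,0,0,0,0.3,-1]]'
```

```text
time_s: 7.28
ee_pos: [0.4717, 0.3326, 0.0316]
tool_rot: [3.139, 0.117, 0.001]
contact_force: [-1.0, -1.9, 5.2]
width: 0.0512
grip_force: 30.0
```

Contact with the tray floor (the force went from -2.5 to +5 N). Next: open, retreat and look.

```bash
python3 -m handwheel '[[0,0,0,0,0,0,0],[0,0,0,0,0,0,0.3],[0,0,0,0,0,0,0.6],[0,0,0,0,0,0,0.6],[0,0,0,0,0,0,0.6],[0,0,0,0,0,0,0.6],[0,0,0,0,0,-2,0.6],[0,0,0,0,0,-5,0.6],[0,0,0,0,0,-9,0.6],[0,0,0,0,0,-13,0.6],[0,0,0,0,0,-16,0.6],[0,0,0,0,0,-18,0.6],[0,0,0,0,0,-18,0.6],[0,0,0,0,0,-18,0.6]]'
python3 - <<'E'
from station import *
import cv2,pickle,numpy as np
from h import plane
d=viewer.capture("side");pickle.dump(d,open("s3.pkl","wb"))
cv2.imwrite("pics/side3.png",d["pixels"][200:470,100:460,::-1].repeat(2,0).repeat(2,1))
E
```

```text
time_s: 8.45
ee_pos: [0.472, 0.333, 0.2117]
tool_rot: [-3.139, -0.117, -0.004]
contact_force: [0.1, -1.0, -0.7]
width: 0.0695
grip_force: 0.0
```

View pics/side3.png

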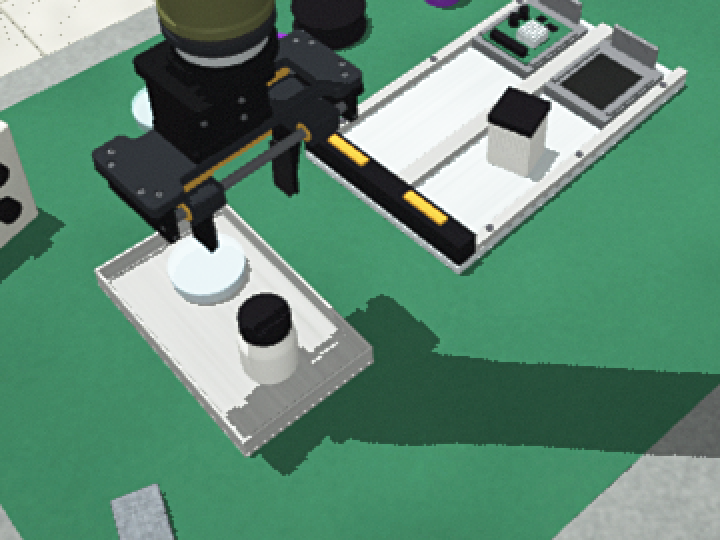

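The jar stands upright in the tray at crop (267,340), clear of the dish. Next I'll travel to behind the push plate with the fingers shut.

```bash
python3 -m handwheel '[[0,0,0,11.3,59,0,-1],[0,0,0,11.3,59,0,-1],[0,0,0,11.3,59,0,-1],[0,0,0,11.3,59,0,-1],[0,0,0,11.3,59,0,-1],[0,0,0,11.3,59,0,-1],[0,0,0,11.3,59,0,-1],[0,0,0,11.3,59,0,-1],[0,0,0,11.3,59,0,-1],[0,0,0,11.3,59,0,-1],[0,0,0,11.3,59,0,-1],[0,0,0,11.3,59,0,-1],[0,0,0,11.3,59,0,-1],[0,0,0,11.3,59,0,-1],[0,0,0,11.3,59,0,-1],[0,0,0,11.3,59,0,-1],[0,0,0,11.3,59,0,-1],[0,0,0,11.3,59,0,-1],[0,0,0,11.3,59,0,-1],[0,0,0,11.3,59,0,-1]]'
```

```text
time_s: 10.17
ee_pos: [0.6283, -0.2452, 0.2104]
tool_rot: [-3.139, -0.122, 0.0]
contact_force: [0.4, -0.5, 1.0]
width: 0.0007
grip_force: 0.0
```

```bash
python3 -m handwheel '[[0,0,0,0,0,4,-1],[0,0,0,0,0,8,-1],[0,0,0,0,0,11,-1],[0,0,0,0,0,13.5,-1],[0,0,0,0,0,15.5,-1],[0,0,0,0,0,16.5,-1],[0,0,0,0,0,17,-1],[0,0,0,0,0,17,-1],[0,0,0,0,0,17,-1],[0,0,0,0,-0.6,17,-1],[0,0,0,0,-1.2,17,-1],[0,0,0,0,-1.8,17,-1],[0,0,0,0,-2.4,17,-1],[0,0,0,0,-3.0,17,-1],[0,0,0,0,-3.6,17,-1],[0,0,0,0,-4.2,17,-1],[0,0,0,0,-4.8,17,-1],[0,0,0,0,-5.4,17,-1],[0,0,0,0,-6,17,-1],[0,0,0,0,-6,17,-1]]'
python3 - <<'E'
from station import *
import cv2,pickle,numpy as np
d=viewer.capture("scene")
cv2.imwrite("pics/scene4.png",cv2.resize(d["pixels"][150:280,180:420,::-1],None,fx=3,fy=3))
E
```

```text
time_s: 11.83
ee_pos: [0.6239, -0.1857, 0.0408]
tool_rot: [-3.139, -0.12, -0.0]
contact_force: [0.6, -1.0, -0.1]
width: 0.0002
grip_force: 0.3
```

View pics/scene4.png

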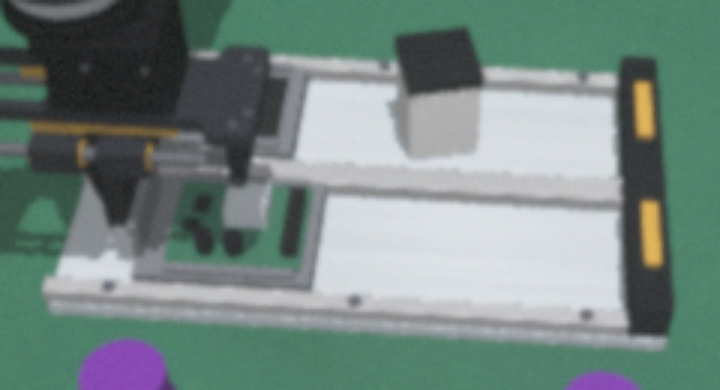

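The push is working: the fingers at crop (118,215) sit behind the push plate. The carrier front has advanced to crop (315,240), it lies flat between the rails, and the force is negligible. Continuing.

```bash
python3 -m handwheel '[[0,0,0,0,-0.8,0,-1],[0,0,0,0,-1.6,0,-1],[0,0,0,0,-2.4,0,-1],[0,0,0,0,-3.2,0,-1],[0,0,0,0,-4,0,-1],[0,0,0,0,-4.8,0,-1],[0,0,0,0,-5.6,0,-1],[0,0,0,0,-6.4,0,-1],[0,0,0,0,-7.2,0,-1],[0,0,0,0,-8,0,-1],[0,0,0,0,-8.8,0,-1],[0,0,0,0,-9.6,0,-1],[0,0,0,0,-10.4,0,-1],[0,0,0,0,-11.2,0,-1],[0,0,0,0,-12,0,-1],[0,0,0,0,-12.8,0,-1],[0,0,0,0,-13.6,0,-1],[0,0,0,0,-14.4,0,-1],[0,0,0,0,-15,0,-1],[0,0,0,0,-15,0,-1]]'
python3 -m handwheel '[[0,0,0,0,-0.4,0,-1],[0,0,0,0,-0.8,0,-1],[0,0,0,0,-1.2,0,-1],[0,0,0,0,-1.6,0,-1],[0,0,0,0,-1.6,0,-1]]'
```

```text
time_s: 13.55
ee_pos: [0.6123, -0.0353, 0.0406]
tool_rot: [-3.138, -0.121, 0.0]
contact_force: [-0.2, 0.2, 0.2]
width: 0.0001
grip_force: 0.0
time_s: 13.97
ee_pos: [0.6113, -0.0208, 0.0405]
tool_rot: [-3.139, -0.119, -0.0]
contact_force: [0.4, -0.1, -0.8]
width: 0.0006
grip_force: 0.3
```

```bash
for i in 1; do python3 -m handwheel '[[0,0,0,0,-0.3,0,-1],[0,0,0,0,-0.6,0,-1],[0,0,0,0,-0.9,0,-1],[0,0,0,0,-1.2,0,-1],[0,0,0,0,-1.2,0,-1],[0,0,0,0,-1.2,0,-1]]'; python3 -m handwheel '[[0,0,0,0,-0.1,0,-1],[0,0,0,0,-0.2,0,-1],[0,0,0,0,-0.3,0,-1],[0,0,0,0,-0.3,0,-1]]'; done
python3 - <<'E'
from station import *
import cv2
d=viewer.capture("scene")
cv2.imwrite("pics/scene5.png",cv2.resize(d["pixels"][150:280,240:420,::-1],None,fx=4,fy=4))
E
```

```text
time_s: 14.47
ee_pos: [0.6104, -0.0091, 0.0406]
tool_rot: [-3.138, -0.119, 0.0]
contact_force: [-0.1, 0.2, -0.6]
width: 0.0004
grip_force: 0.0
time_s: 14.8
ee_pos: [0.6102, -0.0073, 0.0405]
tool_rot: [3.139, 0.117, -0.0]
contact_force: [0.0, -1.7, -0.3]
width: 0.0002
grip_force: 0.9
```

View pics/scene5.png

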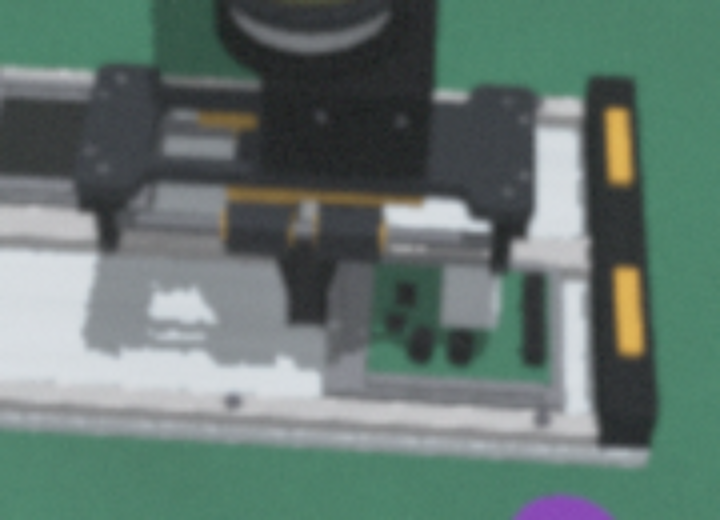

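The carrier front is at crop column 562 and the block face at about 592, so a gap of about 10–14 mm remains. I'll continue in small steps and watch the force.

```bash
python3 -m handwheel '[[0,0,0,0,-0.2,0,-1],[0,0,0,0,-0.4,0,-1],[0,0,0,0,-0.6,0,-1],[0,0,0,0,-0.8,0,-1],[0,0,0,0,-0.8,0,-1]]'; python3 -m handwheel '[[0,0,0,0,-0.1,0,-1],[0,0,0,0,-0.2,0,-1],[0,0,0,0,-0.2,0,-1]]';python3 -m handwheel '[[0,0,0,0,-0.1,0,-1],[0,0,0,0,-0.2,0,-1],[0,0,0,0,-0.2,0,-1]]'
```

```text
time_s: 15.27
ee_pos: [0.6095, 0.0018, 0.0405]
tool_rot: [-3.139, -0.119, 0.0]
contact_force: [-0.4, -1.0, 0.0]
width: 0.0001
grip_force: 0.5
time_s: 15.52
ee_pos: [0.6095, 0.003, 0.0405]
tool_rot: [3.139, 0.118, -0.0]
contact_force: [0.1, -1.6, -0.4]
width: -0.0
grip_force: 0.7
time_s: 15.77
ee_pos: [0.6093, 0.0051, 0.0405]
tool_rot: [-3.139, -0.118, 0.0]
contact_force: [-0.2, -2.4, -0.1]
width: 0.0006
grip_force: 0.9
```

```bash
python3 -m handwheel '[[0,0,0,0,-0.1,0,-1],[0,0,0,0,-0.2,0,-1],[0,0,0,0,-0.2,0,-1]]'; python3 -m handwheel '[[0,0,0,0,-0.1,0,-1],[0,0,0,0,-0.2,0,-1],[0,0,0,0,-0.2,0,-1]]'
```

```text
time_s: 16.02
ee_pos: [0.6092, 0.0069, 0.0405]
tool_rot: [3.139, 0.118, 0.0]
contact_force: [-0.2, -1.4, -0.2]
width: 0.0005
grip_force: 0.9
time_s: 16.27
ee_pos: [0.6095, 0.0072, 0.0407]
tool_rot: [3.137, 0.116, 0.001]
contact_force: [1.6, -4.6, -0.6]
width: 0.0001
grip_force: 2.5
```

```bash
python3 -m handwheel '[[0,0,0,0,-0.1,0,-1],[0,0,0,0,-0.2,0,-1],[0,0,0,0,-0.2,0,-1]]'
```

```text
time_s: 16.52
ee_pos: [0.6095, 0.0073, 0.0408]
tool_rot: [3.135, 0.114, 0.001]
contact_force: [1.0, -8.7, 0.2]
width: 0.0004
grip_force: 4.0
```

It has stopped firmly (force rising with no motion), so it is home. Next I'll back off, rise and check.

```bash
python3 -m handwheel '[[0,0,0,0,0.5,0,-1],[0,0,0,0,1.5,0,-1],[0,0,0,0,3,0,-1],[0,0,0,0,4,0,-1],[0,0,0,0,4,-3,-1],[0,0,0,0,4,-7,-1],[0,0,0,0,4,-11,-1],[0,0,0,0,4,-15,-1],[0,0,0,0,8,-17,-1],[0,0,0,0,12,-17,-1],[0,0,0,0,16,-17,-1],[0,0,0,0,20,-17,-1],[0,0,0,0,24,-17,-1],[0,0,0,0,24,-17,-1]]'
python3 - <<'E'
from station import *
from h import *
d=viewer.capture("scene")
a=cv2.resize(d["pixels"][140:290,200:560,::-1],None,fx=2.2,fy=2.2)
cv2.imwrite("pics/scene6.png",a)
E
```

```text
time_s: 17.68
ee_pos: [0.6246, -0.2411, 0.2095]
tool_rot: [3.134, 0.096, -0.003]
contact_force: [-0.8, -1.4, 0.0]
width: 0.0002
grip_force: 0.0
```

View pics/scene6.png

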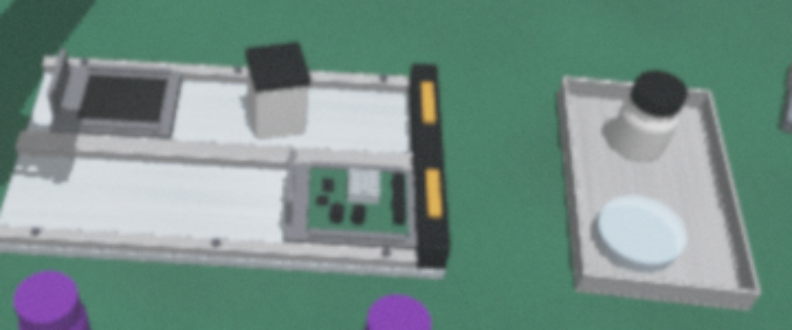

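The carrier front (crop column 413) is flush with the block. The jar stands in the tray at (648,120), and the canister, empty carrier and dish are where they were.

```bash
python3 -c "
from station import ticket
print(ticket.job_done())"
```

```text
the job is handed in; nothing more can be done
None
```

The jar stands upright in the tray, the board carrier is home against the contact block, and the job is handed in at about 18 s of the 64 s allowed; no verdict came back.

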